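# Dock the tube carriage and drop its latch

### The arm

A 6-joint arm with a two-finger parallel gripper is mounted at the origin on a cart in front of the work surface, level with it; the furniture and walls round the work are solid. World frame = base frame: x ahead of the robot, y to its left, z up, the work surface at z = 0. Lengths are in m, angles in rad, forces in N, time in s.
With the tool pointing down it reaches from about 0.4 to 0.825 m from the base axis. Payload 7 kg.
Tool frame: the origin (TCP) lies midway between the tips of the shut fingers; the grasp point (between the pads) lies 19 mm behind it; z points along the fingers, y is the line along which they close (so a half turn about z gives the same grasp; the last joint's range is limited). The gripper opens to 88 mm and grips with 3 to 60 N. Pads are 19 mm wide; open, the fingers measure 130 mm over their backs; the gripper's body (78 mm by 193 mm) begins 47 mm behind the grasp point.
Start: joints at [-0.852, 0.359, 0.012, 0, -1.224, -0.288], TCP at [0.282, -0.613, 0.227] pointing down, gripper open.
Joint ranges: [-3.07, 3.07], [-1.43, 2.12], [-1.02, 1.25], [-3.03, 1.67], [-3.05, -0], [-3.03, 3.03]. Speed limits (rad/s): [2.39, 2.39, 3.01, 3.14, 3.14, 3.14].

### API

Orientations are given as [roll, pitch, yaw] about the fixed x, y, z axes, in that order (R = Rz(yaw) Ry(pitch) Rx(roll)).
In Python, from station import arm gives the robot as it stands. The module is installed in compiled form; this text tells all that it offers.
- The arm moves only by the tool carry_out, never from a script. Its argument "commands" is a list of rows, each a list of 4 numbers: the shift along the world's x, y, z in units of 50 mm (1.0 is 50 mm), then the turn about the world's z in units of 6 degrees (1.0 is 6 degrees). A call has exactly 10 rows; each row is the pose to reach, as a shift and turn from the pose commanded when the call began; what a row does not reach only later rows make up. A row lasts 1/8 s, in which the tool goes at most 62.5 mm and 10.7 degrees, less where a joint would pass 70% of its speed; a pose out of reach is approached as far as the arm can. A call with a gripper value outside its range is refused whole. "claw" is the closure, from 0 (fully open) to 1 (shut), set as the call begins (left out, the last holds). The fingers move at their own pace and stop on an object; "force" is the grip in N (left out, the last holds). Time passes only in rows, so rows that repeat a pose let the fingers close, or fill a call up. It gives the time, the measured TCP pose, the force, the opening and the grip force at its end, in the units of the state.
- arm.get_state(): the state, without advancing time (a new reading comes with each control period).
- arm.grab_frame(name): name is "side" or "top" or "wrist"; returns a dict with "pixels" (400x640x3 uint8, red, green, blue), "fx", "fy", "cx", "cy" (pixels), "eye" and "orientation" of the camera in the world. Camera axes: x right, y down, z forward; pixel columns grow to the right and rows downward; lengths in m; the calibration is good to about 2 mm. A picture is of the moment at which its call begins. There is no depth.
- arm.job_done(): hands the job in; it is judged then, once.
Trained networks look in a picture, given as the dict that the camera call returned (one of the last four; its "shot" number tells which), for a name from the list of things; names that differ only in an ending like _2 or _b are one class to them, and where a whole thing is asked for, a point or a joint stands for the part that bears it (a point fixed in the world has none). Each returns a list of dicts, best first, with "conf" (0 to 1); they miss things now and then, are a little off and sometimes report something else, mostly with a low value. They report only what shows in the picture. A call takes as long as a camera call.
- arm.regions_of(picture, query): "pixels" (400x640 bool, what is visible of it) and "uv" ([column, row] in pixels, amid what is visible of it).
- arm.mark_of(picture, query): "uv" ([column, row] in pixels: a listed point, or the origin of a listed thing).
The state is a dict: "t": time; "q": joint angles; "qd": joint speeds; "joint_efforts": joint torques, N m; "eef_pos": TCP position; "ee_rot": TCP orientation; "force": force on the tool from outside, world axes, zero at the start; "moment": the same for the moment, N m; "width": finger opening in m; "gripper_force": force on a finger pad.
Only numpy, scipy, OpenCV 4.12 (cv2) and the standard library are available. Lean on these libraries where they do the work, as an engineer would, in place of code of your own. Each camera call takes 0.05 s, during which the arm holds its last target. There are 200 camera calls.

### The job

Bring the blue tube carriage home in its dock and latch it: press the red thumb pad to lift the steel latch bar's tooth over the brass keeper, push the carriage in, and let the tooth drop fully into the keeper's notch, so that the bar holds the carriage against its spring buffer when you let go. Feel for the end of travel rather than ramming it, and leave the bottles, dish, marker and tape beside the dock where they are.

Things in the scene. Friction and masses are not known exactly. Their poses are not given: they have to be found in the camera images.
- tube_dock: Fixed dock: aluminium base plate 340 x 150 x 12 mm with two guide rails and a grey housing (top 70 mm above the table) at its far end. Origin: centre of the base plate's underside, on the table. +x is the way the carriage travels home (away from the robot), z up. The latch bar runs along the dock's right side, in the upright plane y = -52 mm.
- keeper_slot (a point): Middle of the slot in the base plate, 12 mm above the table, along which the brass keeper is clamped. The middle of the keeper's notch is up to 8 mm before or beyond this point along dock x; not reported. Keeper from its near end: blunt block 22 mm long, flat top 55 mm above the table; notch 18 mm long, 19 mm deep; then a wall 105 mm high that the tooth cannot pass.
- carriage (a joint): Travel of the blue carriage along dock +x, m: 0 fully out, 0.085 end stop. Friction 1.2 N; stays where left unless the buffer pushes it. Tooth down, the keeper's block stops it at 0.021 to 0.037. Latched it rests at 0.053 to 0.069. With the tooth raised, the keeper's wall is a rigid stop 5 to 8 mm farther in; just before it, buffer and friction push back with 5 to 9 N.
- buffer_tip (a point): Rubber tip of the spring buffer as it stands untouched at the start, 30 mm above the table, at the far end of the dock. The carriage meets it at a travel of 0.045 m; it then pushes back with 3 N plus 150 N/m. This point is fixed to the dock.
- latch (a joint): Angle of the steel latch bar, rad: 0 level, tooth down (its own stop, also when in the notch); 0.28 upper stop, tooth raised 26 mm. 220 g, tooth-heavy, falls by gravity; pressing the thumb pad down (1 to 2 N) raises the tooth. It clears the keeper's block above 0.13 and reads about 0.13 lying on it. Pivot: on the carriage, 65 mm above the table, 84 mm ahead of the thumb pad point.
- latch_tooth (a point): Middle of the tooth's underside at the far end of the latch bar, 43 mm above the table with the bar level, 95 mm ahead of the pivot. The tooth is 10 mm long along dock x and 14 mm wide. In the notch its underside is 12 mm below the top of the keeper's block. Hold the carriage in until the tooth is down: the buffer's push can pinch it half-way.
- thumb_pad (a point): Point on top of the red ribbed thumb pad, mid-width, at the near end of the latch bar; 71 mm above the table with the bar level, about 25 mm lower pressed to the stop. The flat, 46 mm wide, reaches 27 mm to the near side and 12 mm to the far side, where a 46 mm wide, 18 mm high upright rises; a closed fingertip on the pad can push the carriage by it. Rides with bar and carriage.
- rack_top (a point): Middle of the top of the blue tube rack (176 mm along dock x, 72 mm wide, top 97 mm above the table) that rides fixed on the carriage. Four fixed tubes stand in its middle and far part, caps up to 141 mm above the table. Its near end is about 61 mm ahead of the thumb pad point, its right side 28 mm to the left of it.
- stain_red: Small bottle of red stain, white cap, 40 mm diameter, 88 mm high; a loose bystander. Origin at the centre of its underside.
- stain_violet: Small bottle of violet stain, white cap, 40 mm diameter, 88 mm high; a loose bystander. Origin at the centre of its underside.
- petri_1: Petri dish, 60 mm diameter, 16 mm high; a loose bystander. Origin at the centre of its underside.
- marker: White and red marker pen lying flat, 135 mm long; a loose bystander. Origin at the centre of its underside.
- tape_roll: Roll of brown tape lying flat, 92 mm diameter, 48 mm high; a loose bystander. Origin at the centre of its underside.

How it is judged:
By the outcome, as a careful person would: the job done as asked, in the order asked, and still so for the second after the job is handed in, with the robot touching nothing.
It also fails if it takes over 32 s, if anything falls off the work surface, if the arm or the gripper's body presses on something with over 40 N, if the wrist force passes 120 N, or if a joint passes its speed limit or range.

## Working session

There is one attempt and no reset: what is moved stays moved. The work goes in short steps, Python scripts to look and compute and a tool call to move; the robot and the scene stay as the last step left them, time stands still between calls to the robot, and variables do not carry over. Pictures are saved under pics/ and viewed, at most 10 in all, crops included, and the job is handed in when it is done.

Besides the shell and the picture viewer there is one more tool, called after "Request:" by a JSON object that holds its "fn" and its "kwargs". carry_out: Moves the arm, as the interface text tells. Its arguments: {"type":"object","properties":{"commands":{"type":"array","items":{"type":"array","items":{"type":"number"}}},"claw":{"type":"number"},"force":{"type":"number"}},"required":["commands"]}

```bash
mkdir -p pics; cat > h.py <<'E'
import numpy as np,cv2
from station import arm
from scipy.spatial.transform import Rotation as R
def rot(o):
    o=np.array(o,float)
    if o.shape==(3,3): return o
    return R.from_euler('xyz',o).as_matrix() if o.size==3 else R.from_quat(o).as_matrix()
def ray(f,uv):
    d=rot(f['orientation'])@np.array([(uv[0]-f['cx'])/f['fx'],(uv[1]-f['cy'])/f['fy'],1.])
    return np.array(f['eye']),d
def at_z(f,uv,z):
    e,d=ray(f,uv); return e+d*(z-e[2])/d[2]
def tri(obs):
    A=np.zeros((3,3));b=np.zeros(3)
    for f,uv in obs:
        e,d=ray(f,uv); d=d/np.linalg.norm(d);P=np.eye(3)-np.outer(d,d);A+=P;b+=P@e
    return np.linalg.solve(A,b)
def save(f,n): cv2.imwrite('pics/'+n,cv2.cvtColor(f['pixels'],cv2.COLOR_RGB2BGR))
E
python3 - <<'E'
from h import *
np.set_printoptions(precision=4,suppress=True)
fs={n:arm.grab_frame(n) for n in('side','top')}
for n,f in fs.items(): save(f,n+'0.png');print(n,f['eye'],f['orientation'],f['fx'])
for q,z in [('thumb_pad',.071),('latch_tooth',.043),('rack_top',.097),('keeper_slot',.012),('buffer_tip',.03),('tube_dock',0),('stain_red',0),('stain_violet',0),('petri_1',0),('marker',0),('tape_roll',0)]:
    o=[]
    for n,f in fs.items():
        m=arm.mark_of(f,q)
        if m: print(q,n,round(m[0]['conf'],2),np.array(m[0]['uv']),at_z(f,m[0]['uv'],z)); o.append((f,m[0]['uv']))
    if len(o)==2: print('   tri',tri(o))
E
```

```text
side [0.4594 1.5505 0.7258] [-1.951   0.0228 -3.0937] 508.97752018166267
top [ 0.4467 -0.0528  1.1159] [-3.0102 -0.0184 -1.5823] 360.8274088719992
thumb_pad side 0.42 [340.7 189.1] [ 0.4993 -0.1843  0.071 ]
thumb_pad top 0.72 [354.3 235.5] [ 0.4856 -0.1768  0.071 ]
   tri [ 0.4923 -0.1765  0.0737]
latch_tooth top 0.84 [337. 178.] [ 0.6607 -0.1319  0.043 ]
rack_top side 0.76 [306.6 195.7] [ 0.6123 -0.0534  0.097 ]
rack_top top 0.68 [323.6 186.8] [ 0.6246 -0.089   0.097 ]
   tri [ 0.6212 -0.0896  0.0837]
keeper_slot side 0.64 [294.2 217.9] [ 0.6591 -0.0594  0.012 ]
keeper_slot top 0.62 [328.  160.6] [ 0.7226 -0.1069  0.012 ]
   tri [ 0.6947 -0.1077 -0.0022]
buffer_tip side 0.6 [269.3 215. ] [ 0.7427 -0.0437  0.03  ]
buffer_tip top 0.62 [305.5 152.4] [ 0.7445 -0.0369  0.03  ]
   tri [ 0.7425 -0.037   0.0332]
tube_dock side 0.77 [296.1 217. ] [ 0.6565 -0.0943  0.    ]
tube_dock top 0.93 [316.2 183.8] [ 0.6512 -0.0693  0.    ]
   tri [ 0.6514 -0.0691  0.0108]
stain_red side 0.58 [281.7 197.2] [ 0.7322 -0.2857  0.    ]
stain_red top 0.46 [378.1 161.5] [ 0.7216 -0.2668  0.    ]
   tri [ 0.7246 -0.2653  0.0071]
stain_violet top 0.58 [183.3 230.6] [0.5088 0.3398 0.    ]
petri_1 top 0.85 [179.9 203.1] [0.594  0.3534 0.    ]
marker side 0.59 [362.1 196.5] [ 0.4191 -0.2901  0.    ]
marker top 0.47 [401.4 257.4] [ 0.4196 -0.3285  0.    ]
   tri [ 0.4187 -0.3326 -0.0168]
tape_roll side 0.66 [367.7 184.2] [ 0.3933 -0.4282  0.    ]
tape_roll top 0.93 [447.4 267.4] [ 0.3877 -0.4689  0.    ]
   tri [ 0.3892 -0.4753 -0.0172]
```

View pics/top0.png

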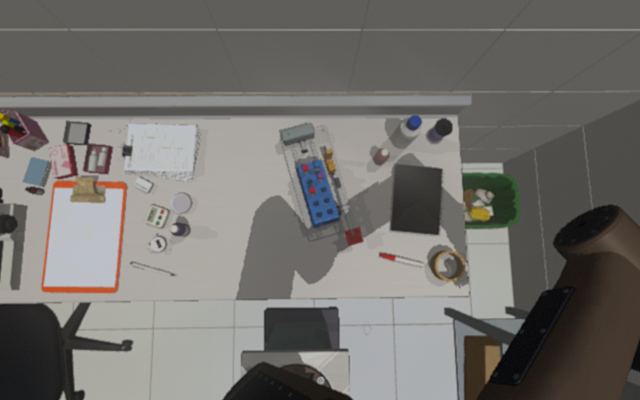

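View pics/side0.png

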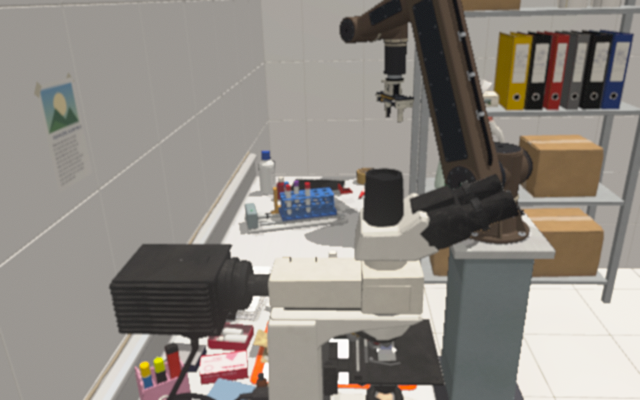

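The top view shows the dock running from its housing at about (297,135) to its near end at (325,238). The red pad is at (354,236) and the brass keeper at (329,158). The marker at (400,258) and the tape at (448,267) are clear of the pad. In the side view the rack is at (306,205), with the arm high behind it. I'll hover short of the pad next, with the fingers shut.

```bash
python3 - <<'E'
from h import *
s=arm.get_state();print(s['t'],s['eef_pos'],s['ee_rot'],s['width'],s['force'])
p=np.array([.488,-.177,.20]);print((p-s['eef_pos'])/.05, 'yaw err to 16deg (mod180):',((16-np.degrees(s['ee_rot'][2]))+90)%180-90)
E
```

```text
1.2 [ 0.28186643 -0.61331878  0.22657365] [-3.14156342e+00 -2.26615974e-05 -2.71074464e+00] 0.08772189374089462 [-0.22967466 -0.54168457  0.27490302]
[ 4.12267138  8.72637552 -0.53147303] yaw err to 16deg (mod180): -8.685772662286581
```

Request:
{"fn": "carry_out", "kwargs": {"commands": [[0.4, 0.9, 0, -0.2], [0.8, 1.8, 0, -0.4], [1.3, 2.8, 0, -0.6], [1.8, 3.8, 0, -0.8], [2.3, 4.8, 0, -1.0], [2.8, 5.8, 0, -1.2], [3.2, 6.8, -0.2, -1.4], [3.6, 7.8, -0.4, -1.4], [4.0, 8.6, -0.5, -1.4], [4.0, 8.6, -0.5, -1.4]], "claw": 1, "force": 20}}

```text
t: 2.45
eef_pos: [0.4829, -0.181, 0.2014]
ee_rot: [3.141, 0.0, -2.854]
force: [-1.1, 0.2, -0.1]
width: 0.0006
gripper_force: 0.0
```

```bash
python3 - <<'E'
from h import *
np.set_printoptions(precision=4,suppress=True)
s=arm.get_state();print(s['t'],s['eef_pos'],np.degrees(s['ee_rot']),s['width'],s['force'])
f=arm.grab_frame('wrist');save(f,'w1.png');print(f['eye'],f['orientation'])
for q,z in [('thumb_pad',.071),('latch_tooth',.043),('rack_top',.097),('keeper_slot',.012),('tube_dock',0)]:
    for m in arm.mark_of(f,q)[:1]: print(q,round(m['conf'],2),m['uv'],at_z(f,m['uv'],z))
E
```

```text
2.45 [ 0.4829 -0.181   0.2014] [ 179.9923    0.0062 -163.5078] 0.0005901656986016596 [-1.1076  0.1683 -0.0882]
[ 0.4078 -0.2034  0.3605] [ 2.8434 -0.0001  1.8586]
thumb_pad 0.96 [323.3, 197.1] [ 0.4931 -0.1748  0.071 ]
tube_dock 0.55 [206.3, 69.4] [ 0.416  -0.3233  0.    ]
```

View pics/w1.png

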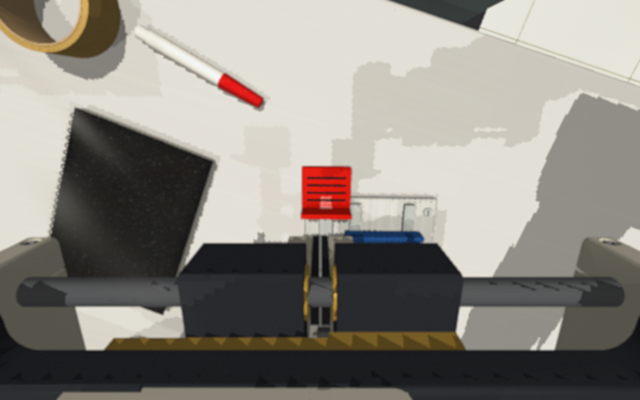

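The wrist view shows the red pad square to the tool. Its near edge runs from (302,166) to (350,166), the upright is at rows 208–218, and the dock's near edge is level at row 196. I'll check the pad's size and its point from these corners.

```bash
python3 - <<'E'
from h import *
np.set_printoptions(precision=4,suppress=True)
s=arm.get_state();f=arm.grab_frame('wrist')
a,b=[at_z(f,u,.071) for u in((302.5,166.5),(350.5,166.5))]
u1,u2=[at_z(f,u,.089) for u in((302,218),(351,218))]
y=np.radians(16.5);d=np.array([np.cos(y),np.sin(y),0])
print('width',np.linalg.norm(a-b),'yaw',np.degrees(np.arctan2(*(a-b)[:2]))) 
print('upright top far',(u1+u2)/2,'along from near edge',((u1+u2)/2-(a+b)/2)@d)
p=(a+b)/2+.027*d;print('pad',p,'delta tcp units',(p-.003*d-s['eef_pos'])/.05, 'dock dir',d)
m=arm.mark_of(f,'thumb_pad')[0];print(at_z(f,m['uv'],.071))
E
```

```text
width 0.04342177235071611 yaw 163.7998914952907
upright top far [ 0.5045 -0.1715  0.089 ] along from near edge 0.04288233954587001
pad [ 0.4892 -0.1757  0.071 ] delta tcp units [ 0.0957  0.1523 -2.6141] dock dir [0.9588 0.284  0.    ]
[ 0.4937 -0.173   0.071 ]
```

Request:
{"fn": "carry_out", "kwargs": {"commands": [[0.06, 0.1, -0.4, 0], [0.06, 0.1, -1.0, 0], [0.06, 0.1, -1.6, 0], [0.06, 0.1, -2.1, 0], [0.06, 0.1, -2.4, 0], [0.06, 0.1, -2.5, 0], [0.06, 0.1, -2.6, 0], [0.06, 0.1, -2.7, 0], [0.06, 0.1, -2.8, 0], [0.06, 0.1, -2.8, 0]]}}

```text
t: 4.1
eef_pos: [0.485, -0.1783, 0.0615]
ee_rot: [-3.141, 0.0, -2.857]
force: [0.1, -0.0, 1.8]
width: 0.0004
gripper_force: 0.5
```

```bash
python3 - <<'E'
from h import *
f=arm.grab_frame('wrist');save(f,'w2.png')
E
```

```text
(no output)
```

View pics/w2.png

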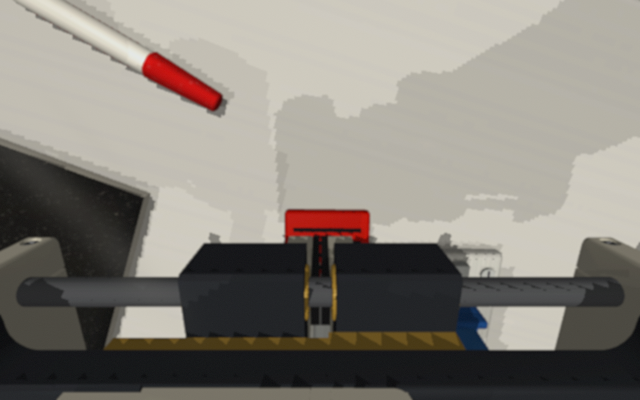

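Contact reads 1.8 N upward, and the pad is centred under the fingertip (columns 285–369). I'll press on, then start pushing.

Request:
{"fn": "carry_out", "kwargs": {"commands": [[0, 0, -0.1, 0], [0, 0, -0.2, 0], [0, 0, -0.22, 0], [0.1, 0.03, -0.22, 0], [0.19, 0.056, -0.22, 0], [0.29, 0.084, -0.22, 0], [0.38, 0.112, -0.22, 0], [0.48, 0.14, -0.22, 0], [0.58, 0.168, -0.22, 0], [0.58, 0.168, -0.22, 0]]}}

```text
t: 5.4
eef_pos: [0.5149, -0.1698, 0.0507]
ee_rot: [-3.141, 0.001, -2.857]
force: [-0.4, 0.3, 1.1]
width: 0.0007
gripper_force: 0.5
```

Request:
{"fn": "carry_out", "kwargs": {"commands": [[0.07, 0.02, 0, 0], [0.13, 0.04, 0, 0], [0.19, 0.056, 0, 0], [0.25, 0.073, 0, 0], [0.31, 0.09, 0, 0], [0.36, 0.105, 0, 0], [0.4, 0.117, 0, 0], [0.44, 0.128, 0, 0], [0.48, 0.14, 0, 0], [0.48, 0.14, 0, 0]]}}

```text
t: 6.65
eef_pos: [0.5366, -0.1634, 0.0501]
ee_rot: [3.141, -0.003, -2.858]
force: [-3.6, -5.1, 1.5]
width: 0.0003
gripper_force: 2.9
```

```bash
python3 - <<'E'
from h import *
f=arm.grab_frame('top');save(f,'t2.png');g=arm.grab_frame('wrist')
p=cv2.cvtColor(f['pixels'],cv2.COLOR_RGB2BGR)[110:250,270:410]
q=cv2.cvtColor(g['pixels'],cv2.COLOR_RGB2BGR)[180:380,180:560]
a=cv2.resize(p,(560,560),interpolation=2)[:,:400];b=cv2.resize(q,(400,210));c=np.zeros((560,800,3),np.uint8);c[:,:400]=a;c[:210,400:]=b
cv2.imwrite('pics/c2.png',c)
E
```

```text
(no output)
```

View pics/c2.png

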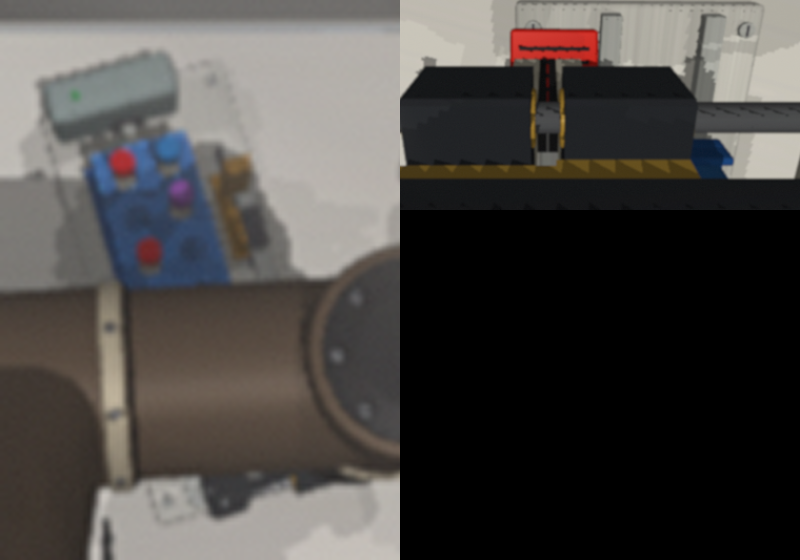

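The carriage is moving in: the rack is now close to the housing and the keeper shows beside it at crop (235,175–250). The push of about 5 N along the dock means it's on the buffer. There's some sideways friction, so I'll relieve that while inching on.

Request:
{"fn": "carry_out", "kwargs": {"commands": [[0.01, -0.02, 0, 0], [0.03, -0.02, 0, 0], [0.04, -0.015, 0, 0], [0.05, -0.01, 0, 0], [0.06, -0.01, 0, 0], [0.07, -0.005, 0, 0], [0.08, 0, 0, 0], [0.09, 0, 0, 0], [0.1, 0.003, 0, 0], [0.1, 0.003, 0, 0]]}}

```text
t: 8.0
eef_pos: [0.5408, -0.1625, 0.0497]
ee_rot: [3.14, -0.004, -2.858]
force: [-5.8, -0.2, 2.2]
width: 0.0001
gripper_force: 3.6
```

Request:
{"fn": "carry_out", "kwargs": {"commands": [[0.01, 0.003, 0, 0], [0.02, 0.006, 0, 0], [0.03, 0.009, 0, 0], [0.04, 0.012, 0, 0], [0.05, 0.015, 0, 0], [0.06, 0.018, 0, 0], [0.07, 0.02, 0, 0], [0.08, 0.023, 0, 0], [0.09, 0.026, 0, 0], [0.1, 0.03, 0, 0]]}}

```text
t: 9.25
eef_pos: [0.5437, -0.1616, 0.0494]
ee_rot: [3.139, -0.007, -2.859]
force: [-12.6, -3.1, 5.6]
width: 0.0006
gripper_force: 7.1
```

The force jumped to 13 N over 3 mm, so that's the keeper's wall. I'll raise the tip with the pad while still holding forward, easing off slightly.

Request:
{"fn": "carry_out", "kwargs": {"commands": [[-0.02, -0.006, 0, 0], [-0.03, -0.009, 0.06, 0], [-0.03, -0.009, 0.12, 0], [-0.03, -0.009, 0.18, 0], [-0.03, -0.009, 0.24, 0], [-0.03, -0.009, 0.3, 0], [-0.03, -0.009, 0.36, 0], [-0.03, -0.009, 0.44, 0], [-0.03, -0.009, 0.5, 0], [-0.03, -0.009, 0.54, 0]]}}

```text
t: 10.5
eef_pos: [0.5459, -0.1617, 0.0773]
ee_rot: [3.141, -0.001, -2.858]
force: [-5.4, -0.7, -3.9]
width: 0.0008
gripper_force: 2.2
```

```bash
python3 - <<'E'
from h import *
g=arm.grab_frame('wrist');f=arm.grab_frame('side')
s=arm.get_state();print(s['t'],s['eef_pos'],s['force'])
a=cv2.cvtColor(g['pixels'],cv2.COLOR_RGB2BGR)[180:380,180:560]
b=cv2.cvtColor(f['pixels'],cv2.COLOR_RGB2BGR)[150:250,220:400]
cv2.imwrite('pics/c3.png',np.vstack([cv2.resize(a,(540,284)),cv2.resize(b,(540,300),interpolation=2)]))
E
```

```text
10.6 [ 0.54583416 -0.16174709  0.07741596] [-5.4826361  -0.42696359 -0.88454054]
```

View pics/c3.png

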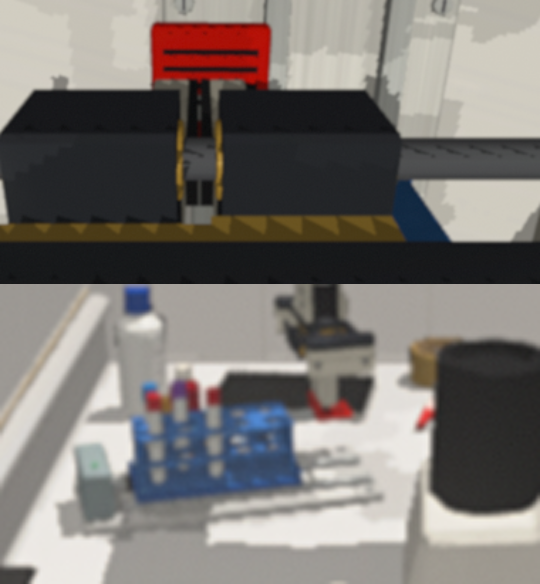

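The pad has come up with the tip, at crop (152–270, 25–80), and the carriage is still held in at 5.5 N. I'll check the pad's height from its 46 mm width and its lit near edge before I let go.

```bash
python3 - <<'E'
from h import *
g=arm.grab_frame('wrist');p=g['pixels'].astype(int)
r=(p[...,0]>120)&(p[...,1]<70)&(p[...,2]<70); r[:, :250]=0;r[:,420:]=0
ys,xs=np.where(r);print(ys.min(),ys.max())
for row in (ys.min()+2,ys.min()+6,ys.min()+12):
    x=np.where(r[row])[0];u,v=x.min(),x.max()+1
    print(row,u,v,[(z,round(1e3*np.linalg.norm(at_z(g,(u,row),z)-at_z(g,(v,row),z)),1)) for z in(.046,.055,.063,.071)],at_z(g,((u+v)/2,row),.071))
E
```

```text
196 238
198 288 369 [(0.046, np.float64(49.6)), (0.055, np.float64(47.3)), (0.063, np.float64(45.2)), (0.071, np.float64(43.1))] [ 0.51925344 -0.16486342  0.071     ]
202 287 370 [(0.046, np.float64(51.0)), (0.055, np.float64(48.6)), (0.063, np.float64(46.5)), (0.071, np.float64(44.3))] [ 0.5213973  -0.16421989  0.071     ]
208 287 370 [(0.046, np.float64(51.3)), (0.055, np.float64(48.9)), (0.063, np.float64(46.7)), (0.071, np.float64(44.6))] [ 0.52464365 -0.16324542  0.071     ]
```

The pad width reads the same as it did level at the start (43–44 mm at 71 mm), so the bar is down. Now I'll ease back slowly.

Request:
{"fn": "carry_out", "kwargs": {"commands": [[0, 0, 0, 0], [-0.02, -0.006, 0.01, 0], [-0.04, -0.012, 0.02, 0], [-0.06, -0.018, 0.02, 0], [-0.08, -0.023, 0.03, 0], [-0.1, -0.029, 0.03, 0], [-0.12, -0.035, 0.04, 0], [-0.15, -0.044, 0.05, 0], [-0.19, -0.055, 0.06, 0], [-0.22, -0.064, 0.08, 0]]}}

```text
t: 11.9
eef_pos: [0.5358, -0.1649, 0.0819]
ee_rot: [-3.141, 0.001, -2.857]
force: [0.9, 0.2, 0.2]
width: 0.0003
gripper_force: 0.0
```

```bash
python3 - <<'E'
from h import *
g=arm.grab_frame('wrist');p=g['pixels'].astype(int);s=arm.get_state();print(s['t'],s['eef_pos'],s['force'])
r=(p[...,0]>120)&(p[...,1]<70)&(p[...,2]<70); r[:, :250]=0;r[:,420:]=0
ys,xs=np.where(r)
for row in (ys.min()+2,ys.min()+6):
    x=np.where(r[row])[0];u,v=x.min(),x.max()+1
    print(row,u,v,1e3*np.linalg.norm(at_z(g,(u,row),.071)-at_z(g,(v,row),.071)),at_z(g,((u+v)/2,row),.071))
E
```

```text
11.95 [ 0.53552    -0.16495572  0.08199255] [-0.41132437 -0.43086968  0.30364409]
206 289 368 43.49397089083179 [ 0.51489578 -0.16620324  0.071     ]
210 289 369 44.21332923831546 [ 0.51705457 -0.16526561  0.071     ]
```

Request:
{"fn": "carry_out", "kwargs": {"commands": [[0, 0, 0.2, 0], [0, 0, 0.5, 0], [0, 0, 0.9, 0], [-0.3, -0.4, 1.3, 0], [-0.8, -1.2, 1.8, 0], [-1.2, -2.0, 2.2, 0], [-1.6, -3.0, 2.4, 0], [-2.0, -4.0, 2.5, 0], [-2.2, -4.6, 2.5, 0], [-2.2, -4.6, 2.5, 0]]}}

```text
t: 13.2
eef_pos: [0.4245, -0.3969, 0.2076]
ee_rot: [-3.141, 0.001, -2.86]
force: [-0.1, -0.5, 0.5]
width: 0.0006
gripper_force: 0.0
```

```bash
python3 - <<'E'
from h import *
f=arm.grab_frame('top');s=arm.get_state();print(s['t'],s['force'])
for q,z in(('thumb_pad',.071),('latch_tooth',.043),('rack_top',.097),('stain_red',0),('marker',0)):
    for m in arm.mark_of(f,q)[:1]: print(q,m['conf'],at_z(f,m['uv'],z))
p=cv2.cvtColor(f['pixels'],cv2.COLOR_RGB2BGR)[115:265,270:420];cv2.imwrite('pics/c4.png',cv2.resize(p,(600,600),interpolation=2))
E
```

```text
13.25 [-0.23899913 -0.2617627   0.65529563]
thumb_pad 0.77 [ 0.54110091 -0.16388579  0.071     ]
latch_tooth 0.68 [0.58280127 0.32572797 0.043     ]
rack_top 0.92 [ 0.67005448 -0.06483408  0.097     ]
stain_red 0.58 [ 0.73321072 -0.28023258  0.        ]
```

View pics/c4.png

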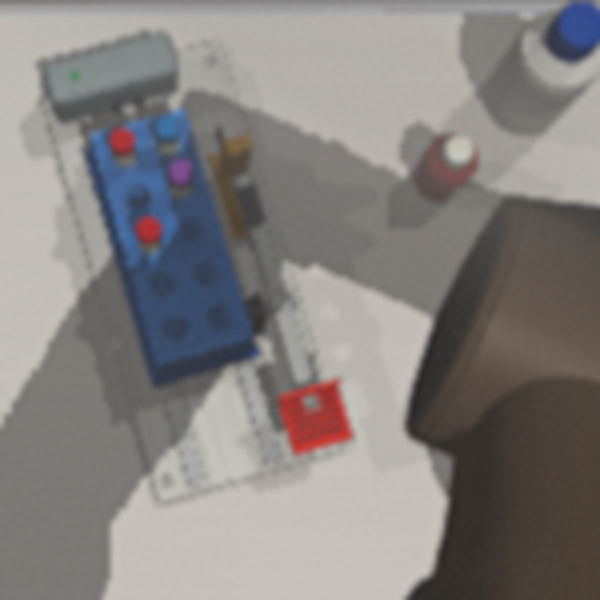

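The carriage rests about 0.054–0.057 m in, held beyond the buffer's free point. The pad is level at crop (315,415), the rack is near the housing, the red bottle is still standing, and nothing touches the robot. I'm handing it in.

```bash
python3 -c "
from station import arm
print(arm.job_done())"
```

```text
the job is handed in; nothing more can be done
None
```

The carriage is home at about 0.055 m travel and appears latched, judging by the pad being level and the carriage staying in against the buffer after I let go (the tooth itself was not seen in the notch); the job is handed in, with the arm clear and the bystanders not touched.

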